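Clip the ratchet to the cart's tether loop

TASK

Clip the chrome ratchet to the tether loop so that it cannot fall off when the cart is rolled: pick it up and press the yellow sprung gate of its snap hook against the loop's round orange leg until the leg slips through and the gate springs shut behind it. Then tug the ratchet back so that the leg bears on the inside of the shut gate with a steady 8 to 16 N for half a second, and leave the ratchet clipped, lying flat on the cart. Never load the loop with more than 20 N, and leave everything else where it is.

Things in the scene. Friction and masses are not known exactly. Their poses are not given: they have to be found in the camera images.
- ratchet: Chrome ratchet lying flat, 220 mm long, 0.28 to 0.5 kg. Origin: on its underside below the middle of the handle; x runs along the handle towards the snap hook, z up. Handle: flat-sided bar 22 mm wide (y), 24 mm high, x = -48 to 48 mm, red sides; grasp it there. Head: disc of radius 18 mm, 26 mm high, centred at x = -88 mm, with a square drive up to z = 36 mm.
- slot_end (a point): Closed end of the snap hook's slot, at (66, 0, 12) mm in the ratchet's frame, axes as the ratchet's. The hook is a flat steel fork, z = 7 to 17 mm, 40 mm wide, x = 50 to 112.5 mm, its slot (22 mm wide) open towards +x between two round-ended prongs 9 mm wide. The leg, once in, strikes the slot's end when its centre is at x = 70 mm.
- mouth (a point): Middle of the hook's mouth on the line of the shut gate, (106, 0, 12) mm in the ratchet's frame. An 8 mm leg entering within 4 mm of the slot's middle line first touches the gate with its centre at x = 113.5 mm; the gate springs shut behind it once it is at about x = 80 mm. Pulled back on the inside of the shut gate, which is stiff, its centre is at x = 98.5 mm.
- gate (a joint): Opening angle of the yellow gate, rad: 0 shut, 1.6 fully open. A bar 7 mm thick pivoted on the +y prong at (106, 13) mm of the ratchet's frame, reaching to y = -11 mm; it swings only inwards (tip towards the handle) and a spring shuts it (0.055 N m at 0, plus 0.05 N m/rad): about 4 N at mid-mouth starts it opening.
- bracket: Fixed blue bracket with the tether loop. Origin: cart top, nominal foot of the loop's upright round orange leg (8 mm diameter, 52 mm high); z up, x roughly away from the robot. The leg is clamped up to 6.5 mm before or behind this along the bracket's x (y = 0): not reported, to be felt or seen. The hook goes on along +x from the robot's side, which is clear.
- loop_gap (a point): Middle of the loop's opening, at (0, -25, 25) mm in the bracket's frame, axes as the bracket's. One prong passes here, the other outside the leg. Top bar: 8 mm round, axis at z = 50 mm; foot strip at z = 1 to 4 mm; both run from the leg to a blue block at y = -46 to -62 mm, 34 mm long (x), 64 mm high, whose base plate (50 mm long) reaches to y = -108 mm.
- bin: Clear polycarbonate bin, 160 x 110 x 70 mm. Leave alone.
- wheel: White urethane wheel lying flat, 80 mm diameter, 32 mm high. Leave alone.
- bushing: Green silicone bushing, 38 mm diameter, 26 mm high. Leave alone.
- seater: Aluminium bearing seater standing upright, 48 mm diameter, 92 mm high. Leave alone.
- driver: Screwdriver lying on the cart. Leave alone.
- can: Can with a yellow label, 66 mm diameter, 110 mm high. Leave alone.
- socket: Steel socket standing upright, 28 mm diameter, 34 mm high. Leave alone.

How it is judged:
By the outcome, as a careful person would: the job done as asked, in the order asked, and still so for the second after the job is handed in, with the robot touching nothing.
It also fails if it takes over 72 s, if anything falls off the work surface, if the arm or the gripper's body presses on something with over 40 N, if the wrist force passes 120 N, or if a joint passes its speed limit or range.

ROBOT

A 6-joint arm with a two-finger parallel gripper is mounted at the origin on the work surface. World frame = base frame: x ahead of the robot, y to its left, z up, the work surface at z = 0. Lengths are in mm, angles in degrees, forces in N, time in s.
With the tool pointing down it reaches from about 300 to 775 mm from the base axis. Payload 14.6 kg.
Tool frame: the origin (TCP) lies between the finger pads; the fingertips stand 19 mm ahead of it and the grasp point (between the pads) is the TCP; z points along the fingers, y is the direction in which the jaws open and shut (so a half turn about z gives the same grasp; the last joint's range is limited). The gripper opens to 94 mm and grips with 3 to 60 N. Pads are 16 mm wide; open, the fingers measure 119 mm over their backs; the gripper's body (75 mm by 177 mm) begins 78 mm behind the grasp point.
Start: joints at [-72.514, 17.183, 87.147, -0, 75.671, -3.816], TCP at [199.804, -512.414, 224.446] pointing down, gripper open.
Joint ranges: [-173.82, 173.82], [-45.26, 126.66], [13.44, 144.39], [-59.66, 239.66], [0, 175.72], [-146.38, 146.38]. Speed limits (degrees/s): [127.2, 127.2, 147.25, 180, 180, 180].

INTERFACE

Orientations are given as [roll, pitch, yaw] about the fixed x, y, z axes, in that order (R = Rz(yaw) Ry(pitch) Rx(roll)).
In Python, from bench import r gives the robot as it stands. The module is installed in compiled form; this text tells all that it offers.
- The arm moves only by the tool apply_moves, never from a script. Its argument "commands" is a list of rows, each an object with "hand": the opening in per cent of the stroke, from 0 (shut) to 100 (fully open); "travel": the shift along the world's x, y, z in units of 25 mm (1.0 is 25 mm), a list of three; "twist": the turn about the world's z in units of 6 degrees (1.0 is 6 degrees). In form: [{"hand": hand, "travel": [tx, ty, tz], "twist": twist}, ...]. A call has exactly 8 rows; each row is the pose to reach, as a shift and turn from the pose commanded when the call began; what a row does not reach only later rows make up. A row lasts 1/12 s, in which the tool goes at most 41.7 mm and 7.16 degrees, less where a joint would pass 70% of its speed; a pose out of reach is approached as far as the arm can. A call with a gripper value outside its range is refused whole. The fingers move at their own pace and stop on an object; "force" is the grip in N (left out, the last holds). Time passes only in rows, so rows that repeat a pose let the fingers close, or fill a call up. It gives the time, the measured TCP pose, the force and the opening at its end, in the units of the state.
- r.get_state(): the state, without advancing time (a new reading comes with each control period).
- r.grab_frame(name): name is "side" or "top" or "wrist"; returns a dict with "color" (400x640x3 uint8, blue, green, red), "fx", "fy", "cx", "cy" (pixels), "D" ([k1, k2, p1, p2, k3] as OpenCV has them; the pictures are not rectified), "pose" (4x4, takes a point from camera to world coordinates). Camera axes: x right, y up, looking along -z (the intrinsics and any distortion apply to the point x, -y, -z); pixel columns grow to the right and rows downward; lengths in mm; the calibration is good to about 2 mm. A picture is of the moment at which its call begins. There is no depth.
- r.job_done(): hands the job in, once; it reports no verdict.
The state is a dict: "time": time; "joints": joint angles; "qd": joint speeds; "joint_efforts": joint torques, N m; "ee_pos": TCP position; "tcp_rot": TCP orientation; "contact_force": force on the tool from outside, world axes, zero at the start; "ft_torque": the same for the moment, N m; "width": finger opening in mm.
Only numpy, scipy, OpenCV 4.12 (cv2) and the standard library are available. Lean on these libraries where they do the work, as an engineer would, in place of code of your own. Each camera call takes 0.05 s, during which the arm holds its last target. There are 200 camera calls.

## Working session

There is one attempt and no reset: what is moved stays moved. The work goes in short steps, Python scripts to look and compute and a tool call to move; the robot and the scene stay as the last step left them, time stands still between calls to the robot, and variables do not carry over. Pictures are saved under pics/ and viewed, on a budget of 10 in all, crops included, one or two more only if the job needs it, and the job is handed in when it is done.

Besides the shell and the picture viewer there is one more tool, called after "Emit:" as name(argument=value, ...) on one line, values as JSON. apply_moves: Moves the arm, as the interface text tells. Its arguments: {"type":"object","properties":{"commands":{"type":"array"},"force":{"type":"number"}},"required":["commands"]}

```bash
mkdir -p pics; cat > h.py <<'E'
import numpy as np, cv2
from bench import r
def ray(f,u,v):
    K=np.array([[f['fx'],0,f['cx']],[0,f['fy'],f['cy']],[0,0,1]],float)
    p=cv2.undistortPoints(np.array([[[u,v]]],float),K,np.array(f['D'],float))[0,0]
    T=np.array(f['pose']);d=T[:3,:3]@np.array([p[0],-p[1],-1]);return T[:3,3],d
def onz(f,u,v,z):
    o,d=ray(f,u,v);return o+d*(z-o[2])/d[2]
def proj(f,P):
    T=np.array(f['pose']);q=T[:3,:3].T@(np.array(P,float)-T[:3,3]);q=q*[1,-1,-1]
    K=np.array([[f['fx'],0,f['cx']],[0,f['fy'],f['cy']],[0,0,1]],float)
    return cv2.projectPoints(q.reshape(1,1,3),np.zeros(3),np.zeros(3),K,np.array(f['D'],float))[0][0,0]
def snap(n,fn):
    f=r.grab_frame(n);cv2.imwrite('pics/'+fn,f['color']);np.save('pics/'+fn[:-4]+'.npy',f,allow_pickle=True);return f
def load(fn): return np.load('pics/'+fn+'.npy',allow_pickle=True).item()
E
python3 - <<'E'
from h import *
a=snap('top','top0.png');b=snap('side','side0.png')
cv2.imwrite('pics/both.png',cv2.resize(np.vstack([a['color'],b['color']]),(480,600)))
for f in(a,b):print(f['fx'],f['D'],np.round(f['pose'],3))
print(r.get_state())
E
```

```text
507.76739418752913 [-0.10666222  0.          0.          0.          0.        ] [[ 2.200000e-02  9.970000e-01 -7.800000e-02  4.181000e+02]
 [-9.990000e-01  2.400000e-02  2.400000e-02 -1.630300e+01]
 [ 2.500000e-02  7.700000e-02  9.970000e-01  1.458408e+03]
 [ 0.000000e+00  0.000000e+00  0.000000e+00  1.000000e+00]]
428.6196865131535 [-0.00179849  0.          0.          0.          0.        ] [[ 9.930000e-01  8.800000e-02 -8.200000e-02  4.231160e+02]
 [-1.190000e-01  5.990000e-01 -7.920000e-01 -1.034597e+03]
 [-2.100000e-02  7.960000e-01  6.050000e-01  8.383080e+02]
 [ 0.000000e+00  0.000000e+00  0.000000e+00  1.000000e+00]]
{'time': 0.1, 'joints': array([-7.25118541e+01,  1.72117741e+01,  8.71749731e+01,  7.83085572e-04,
        7.56711637e+01, -3.81471198e+00]), 'qd': array([-0.05414987, -0.03802112, -0.07070125,  0.07122503,  0.02738248,
        0.08577944]), 'joint_efforts': array([ 2.28158417e-03, -5.32642257e+01, -3.53285122e+01,  7.10238819e-02,
        2.34699732e-02, -6.21433537e-05]), 'ee_pos': array([ 199.76224996, -512.21761769,  223.96255561]), 'tcp_rot': array([-1.79942268e+02, -4.60967240e-03,  2.13026614e+01]), 'contact_force': array([ 0.83594691,  0.64635259, -0.86556399]), 'ft_torque': array([ 0.02144859,  0.00950074, -0.05833747]), 'width': 94.28870792950576}
```

View pics/top0.png

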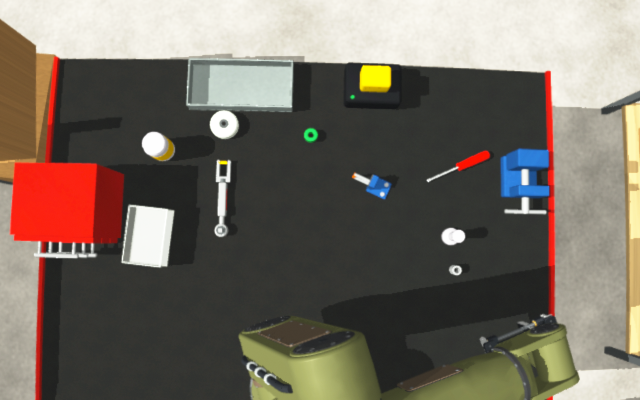

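View pics/side0.png

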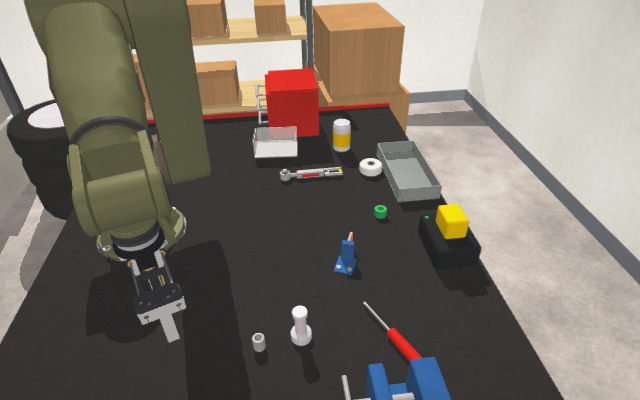

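The top view shows the ratchet at about (222,195), hook up with its gate at (224,162). The bracket's block is near (378,187) and the orange bar runs from (353,176). The side view agrees, with the ratchet at (315,173) and the bracket at (347,255).

```bash
python3 - <<'E'
from h import *
f=load('top0');c=f['color'];hsv=cv2.cvtColor(c,cv2.COLOR_BGR2HSV)
def m(u0,u1,v0,v1,lo,hi):
    k=cv2.inRange(hsv,lo,hi);M=np.zeros_like(k);M[v0:v1,u0:u1]=k[v0:v1,u0:u1];p=np.argwhere(M)[:,::-1];return p
R=m(205,245,150,245,(0,0,110),(180,70,255));G=m(205,245,150,245,(15,120,120),(35,255,255))
O=m(340,372,165,190,(3,90,100),(25,255,255));B=m(345,400,165,205,(95,120,60),(125,255,255))
for n,p,z in(('rat',R,22),('gate',G,17),('orange',O,50),('blue',B,30)):
    w=np.array([onz(f,*q,z)[:2] for q in p]);mu=w.mean(0);e,V=np.linalg.eigh(np.cov(w.T))
    print(n,len(p),p.min(0),p.max(0),mu.round(1),np.sqrt(e).round(1),np.degrees(np.arctan2(V[1,1],V[0,1])).round(1))
h=R[R[:,1]>222];print('head',onz(f,*h.mean(0),26))
print('ends',onz(f,O[:,0].min(),O[O[:,0]==O[:,0].min()][:,1].mean(),50))
d=r.grab_frame('wrist');st=r.get_state()
from scipy.spatial.transform import Rotation as S
T=np.eye(4);T[:3,:3]=S.from_euler('xyz',st['tcp_rot'],degrees=True).as_matrix();T[:3,3]=st['ee_pos']
print((np.linalg.inv(T)@d['pose']).round(3),d['fx'],d['fy'],d['cx'],d['cy'])
E
```

```text
rat 689 [214 159] [230 236] [532.1 220.5] [10.4 63.5] 179.5
gate 36 [219 160] [226 164] [636.2 222.3] [4.  6.1] 88.8
orange 16 [352 172] [355 178] [ 603.5 -149.8] [2.4 5.4] 167.3
blue 358 [366 174] [391 199] [ 574.9 -222.5] [15.4 17.6] 66.4
head [442.69033041 220.38890294  26.        ]
ends [ 600.94520552 -146.01197543   50.        ]
[[ 0.00000e+00  9.74000e-01  2.28000e-01  6.56600e+01]
 [ 1.00000e+00 -0.00000e+00  0.00000e+00 -4.90000e-02]
 [ 0.00000e+00  2.28000e-01 -9.74000e-01 -1.59658e+02]
 [ 0.00000e+00  0.00000e+00  0.00000e+00  1.00000e+00]] 344.8257379633129 344.8257379633129 315.1746757385907 197.53461116969092
```

Emit:
apply_moves(commands=[{"hand":100,"travel":[0.7,1.05,0],"twist":-0.5},{"hand":100,"travel":[1.4,2.1,0],"twist":-1},{"hand":100,"travel":[2.1,3.2,0],"twist":-1.5},{"hand":100,"travel":[2.8,4.3,0],"twist":-2},{"hand":100,"travel":[3.5,5.4,0],"twist":-2.5},{"hand":100,"travel":[4.2,6.5,0],"twist":-3},{"hand":100,"travel":[4.9,7.5,0],"twist":-3.5},{"hand":100,"travel":[5.4,8.45,0],"twist":-3.9}])

```text
time: 0.82
ee_pos: [335.6, -299.6, 224.4]
tcp_rot: [-180.0, -0.0, -2.2]
contact_force: [-0.2, 0.3, 0.6]
width: 93.7
```

Emit:
apply_moves(commands=[{"hand":100,"travel":[0.7,1.05,0],"twist":-0.5},{"hand":100,"travel":[1.4,2.1,0],"twist":-1},{"hand":100,"travel":[2.1,3.2,0],"twist":-1.5},{"hand":100,"travel":[2.8,4.3,0],"twist":-2},{"hand":100,"travel":[3.6,5.6,0],"twist":-2.5},{"hand":100,"travel":[4.5,7.0,0],"twist":-3},{"hand":100,"travel":[5.4,8.45,0],"twist":-3.9},{"hand":100,"travel":[5.4,8.45,0],"twist":-3.9}])

```text
time: 1.48
ee_pos: [471.9, -85.0, 224.2]
tcp_rot: [-179.9, 0.0, -25.8]
contact_force: [-0.6, -0.7, -0.6]
width: 94.1
```

```bash
python3 - <<'E'
from h import *
s=r.get_state();print(s['time'],s['ee_pos'],s['tcp_rot'],s['contact_force'])
f=snap('wrist','w1.png')
E
```

```text
1.4833 [471.87800992 -85.04955537 224.20935074] [-1.79946214e+02  1.83522329e-02 -2.57730107e+01] [-0.63868896 -0.67297385 -0.64516187]
```

View pics/w1.png

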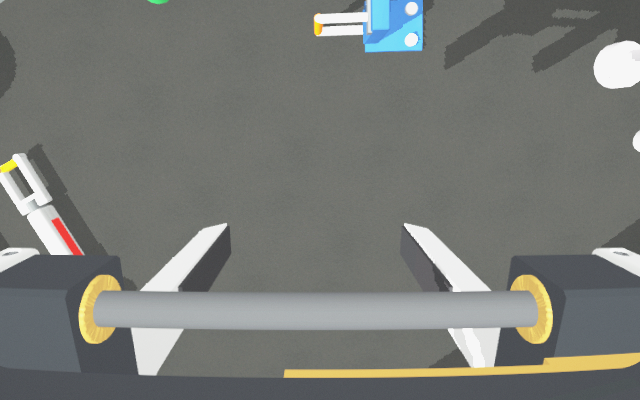

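The bracket is nearly square to the tool. The leg's orange end is at about (318,14–34), and the base plate's near edge runs from (365,50) to (422,50). The ratchet is at lower left, with its gate at (10,167).

```bash
python3 - <<'E'
from h import *
f=load('w1');c=f['color'];hsv=cv2.cvtColor(c,cv2.COLOR_BGR2HSV)
k=cv2.inRange(hsv,(5,120,100),(25,255,255));k[60:]=0;k[:,:280]=0
p=np.argwhere(k)[:,::-1];print(p.min(0),p.max(0))
for v in range(p[:,1].min(),p[:,1].max()+1,2):
    q=p[p[:,1]==v][:,0];print(v,q.min(),q.max())
b=cv2.inRange(hsv,(85,80,80),(125,255,255));b[:40]=0
e=[(u,np.argwhere(b[:,u]).max()) for u in range(368,420,4) if b[:,u].any()];print(e)
A=onz(f,e[0][0],e[0][1]+.5,4);B=onz(f,e[-1][0],e[-1][1]+.5,4);d=A-B;print('plate',A,B,np.degrees(np.arctan2(-d[0],d[1])))
for v in(14,20,26,32):
  for z in (5,25,50):print(v,z,onz(f,318,v,z).round(1))
E
```

```text
[314  13] [322  34]
13 317 319
15 314 314Traceback (most recent call last):
  File "<stdin>", line 6, in <module>
    return umr_minimum(a, axis, None, out, keepdims, initial, where)
ValueError: zero-size array to reduction operation minimum which has no identity
```

```bash
python3 - <<'E'
from h import *
f=load('w1');c=f['color'];hsv=cv2.cvtColor(c,cv2.COLOR_BGR2HSV)
b=cv2.inRange(hsv,(85,80,80),(125,255,255));b[:40]=0
e=[(u,np.argwhere(b[:,u]).max()) for u in range(368,420,4) if b[:,u].any()];print(e)
A=onz(f,e[0][0],e[0][1]+.5,4);B=onz(f,e[-1][0],e[-1][1]+.5,4);d=A-B;print('plate',A,B,np.degrees(np.arctan2(-d[0],d[1])))
for v in(14,18,26,30,34):
  for z in (5,52):print(v,z,onz(f,318,v,z).round(1))
cv2.imwrite('pics/w1c.png',cv2.resize(c[0:60,290:440],None,fx=5,fy=5,interpolation=cv2.INTER_NEAREST))
E
```

```text
[(368, np.int64(52)), (372, np.int64(52)), (376, np.int64(52)), (380, np.int64(51)), (384, np.int64(51)), (388, np.int64(51)), (392, np.int64(51)), (396, np.int64(51)), (400, np.int64(51)), (404, np.int64(51)), (408, np.int64(51)), (412, np.int64(50)), (416, np.int64(50))]
plate [ 566.51454366 -191.55839169    4.        ] [ 546.96045412 -237.88480144    4.        ] -22.88430575056465
14 5 [ 622.6 -160.8    5. ]
14 52 [ 611.3 -155.    52. ]
18 5 [ 619.2 -159.1    5. ]
18 52 [ 608.2 -153.5   52. ]
26 5 [ 612.2 -155.8    5. ]
26 52 [ 602.1 -150.6   52. ]
30 5 [ 608.7 -154.1    5. ]
30 52 [ 599.1 -149.1   52. ]
34 5 [ 605.2 -152.4    5. ]
34 52 [ 596.  -147.6   52. ]
```

View pics/w1c.png

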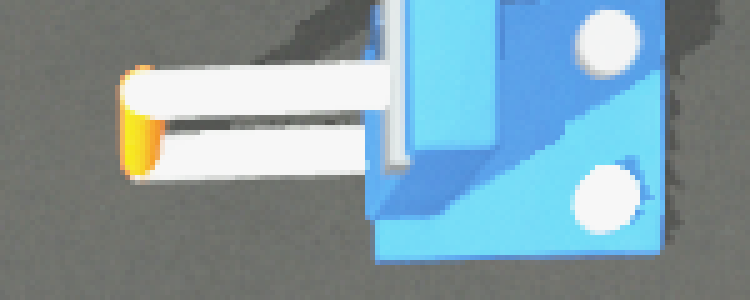

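Leg top centre is at about (318,18) and its foot at (317,35), so the leg stands at roughly (608,-154). Bracket yaw is about -23.5°. Next I go over the ratchet.

Emit:
apply_moves(commands=[{"hand":100,"travel":[0.2,1.5,0],"twist":0.5},{"hand":100,"travel":[0.5,3.0,0],"twist":1},{"hand":100,"travel":[0.8,4.5,0],"twist":1.6},{"hand":100,"travel":[1.1,6.0,0],"twist":2.2},{"hand":100,"travel":[1.4,7.5,0],"twist":2.8},{"hand":100,"travel":[1.7,9.0,0],"twist":3.4},{"hand":100,"travel":[2.0,10.5,-0.8],"twist":4.0},{"hand":100,"travel":[2.3,12.0,-1.6],"twist":4.36}])

```text
time: 2.2
ee_pos: [527.4, 208.4, 186.1]
tcp_rot: [-180.0, -0.1, 0.9]
contact_force: [1.1, -0.0, -0.6]
width: 94.2
```

Emit:
apply_moves(commands=[{"hand":100,"travel":[0,0.25,-1],"twist":0},{"hand":100,"travel":[0,0.25,-1],"twist":0},{"hand":100,"travel":[0,0.25,-1],"twist":0},{"hand":100,"travel":[0,0.25,-1],"twist":0},{"hand":100,"travel":[0,0.25,-1],"twist":0},{"hand":100,"travel":[0,0.25,-1],"twist":0},{"hand":100,"travel":[0,0.25,-1],"twist":0},{"hand":100,"travel":[0,0.25,-1],"twist":0}])

```text
time: 2.87
ee_pos: [527.0, 213.3, 161.5]
tcp_rot: [-180.0, -0.1, 0.6]
contact_force: [-0.0, 0.3, -0.3]
width: 94.1
```

```bash
python3 - <<'E'
from h import *
s=r.get_state();print(s['time'],s['ee_pos'],s['tcp_rot'],s['contact_force'])
f=snap('wrist','w2.png')
for x in(-106,-88,-48,48,106): print(x,proj(f,[530.5+x,221.2,24]))
E
```

```text
2.8667 [527.049135   213.3259954  161.54783541] [-1.79981361e+02 -5.81759475e-02  6.26755953e-01] [-0.0328336   0.29022878 -0.29877632]
-106 [305.84362812 297.86826375]
-88 [305.92418227 280.68935861]
-48 [306.1221112  240.65432166]
48 [306.71769169 133.92692345]
106 [307.1732984   62.35822164]
```

View pics/w2.png

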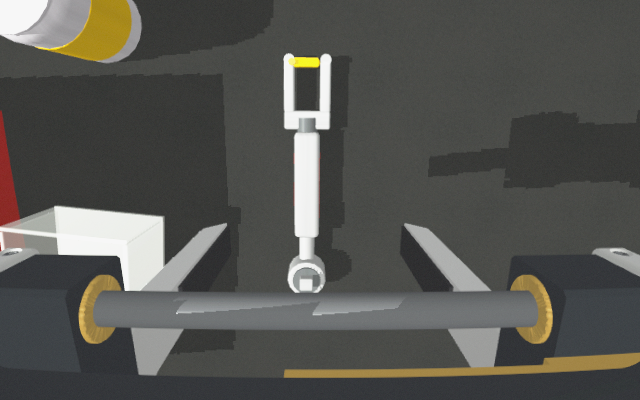

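The ratchet lies straight up the image at u≈307, handle from v=133 to 238 and gate at (306,62). That matches the prediction within 2 px, so I descend and grip.

Emit:
apply_moves(commands=[{"hand":60,"travel":[0.08,0.15,-1],"twist":0},{"hand":60,"travel":[0.16,0.3,-2],"twist":0},{"hand":60,"travel":[0.16,0.31,-3],"twist":0},{"hand":60,"travel":[0.16,0.31,-4],"twist":0},{"hand":60,"travel":[0.16,0.31,-4.8],"twist":0},{"hand":60,"travel":[0.16,0.31,-5.3],"twist":0},{"hand":60,"travel":[0.16,0.31,-5.6],"twist":0},{"hand":60,"travel":[0.16,0.31,-5.6],"twist":0}])

```text
time: 3.58
ee_pos: [530.8, 221.4, 20.4]
tcp_rot: [180.0, 0.0, 0.7]
contact_force: [-0.4, 0.9, -0.3]
width: 56.4
```

Emit:
apply_moves(commands=[{"hand":40,"travel":[0,0,0],"twist":0},{"hand":30,"travel":[0,0,0],"twist":0},{"hand":20,"travel":[0,0,0],"twist":0},{"hand":10,"travel":[0,0,0],"twist":0},{"hand":10,"travel":[0,0,0],"twist":0},{"hand":10,"travel":[0,0,0],"twist":0},{"hand":10,"travel":[0,0,0],"twist":0},{"hand":10,"travel":[0,0,0],"twist":0}], force=45)

```text
time: 4.25
ee_pos: [530.9, 221.5, 21.1]
tcp_rot: [-180.0, -0.0, 0.7]
contact_force: [-1.2, -0.1, 3.2]
width: 21.5
```

Emit:
apply_moves(commands=[{"hand":10,"travel":[0,0,0.6],"twist":0},{"hand":10,"travel":[0,0,1.4],"twist":0},{"hand":10,"travel":[-0.1,-0.6,2.4],"twist":0},{"hand":10,"travel":[-0.3,-1.6,2.8],"twist":-0.3},{"hand":10,"travel":[-0.6,-2.8,2.8],"twist":-0.8},{"hand":10,"travel":[-0.9,-4.2,2.8],"twist":-1.4},{"hand":10,"travel":[-1.1,-5.5,2.8],"twist":-2.0},{"hand":10,"travel":[-1.3,-6.6,2.8],"twist":-2.5}])

```text
time: 4.92
ee_pos: [497.3, 54.7, 90.5]
tcp_rot: [180.0, 0.0, -14.5]
contact_force: [0.9, -1.0, -3.3]
width: 21.8
```

Emit:
apply_moves(commands=[{"hand":10,"travel":[-0.2,-1.2,0],"twist":-0.3},{"hand":10,"travel":[-0.4,-2.4,0],"twist":-0.7},{"hand":10,"travel":[-0.6,-3.5,0],"twist":-1.0},{"hand":10,"travel":[-0.8,-4.5,0],"twist":-1.3},{"hand":10,"travel":[-1.0,-5.4,0],"twist":-1.53},{"hand":10,"travel":[-1.12,-6.02,0],"twist":-1.53},{"hand":10,"travel":[-1.12,-6.02,0],"twist":-1.53},{"hand":10,"travel":[-1.12,-6.02,0],"twist":-1.53}])

```text
time: 5.58
ee_pos: [469.9, -94.4, 90.5]
tcp_rot: [180.0, 0.0, -23.6]
contact_force: [-0.1, 0.6, -4.7]
width: 21.8
```

```bash
python3 - <<'E'
from h import *
s=r.get_state();print(s['time'],s['ee_pos'],s['tcp_rot'],s['contact_force'],s['width'])
f=snap('wrist','w3.png')
cv2.imwrite('pics/w3c.png',cv2.resize(f['color'][0:250,220:440],None,fx=2.4,fy=2.4,interpolation=cv2.INTER_NEAREST))
E
```

```text
5.5833 [469.93765138 -94.35311797  90.4884896 ] [ 1.79998849e+02  4.40257223e-02 -2.35972191e+01] [-0.08329161  0.59771856 -4.67120592] 21.801608660364952
```

View pics/w3c.png

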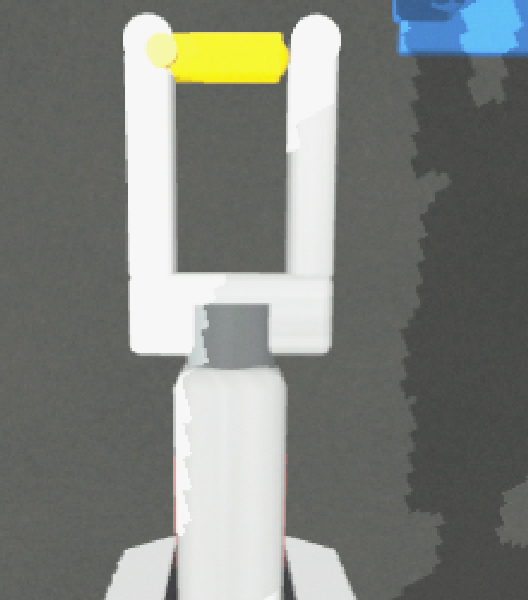

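The held hook is centred in the image, prongs at u≈281 and 352 (original pixels) and gate at v≈24. The leg is out of view ahead. At this height the hook clears the loop, so I move forward over the leg to view both together.

Emit:
apply_moves(commands=[{"hand":10,"travel":[0.4,-0.17,0.2],"twist":0},{"hand":10,"travel":[0.9,-0.39,0.2],"twist":0},{"hand":10,"travel":[1.4,-0.6,0.2],"twist":0},{"hand":10,"travel":[1.9,-0.82,0.2],"twist":0},{"hand":10,"travel":[2.2,-0.96,0.2],"twist":0},{"hand":10,"travel":[2.2,-0.96,0.2],"twist":0},{"hand":10,"travel":[2.2,-0.96,0.2],"twist":0},{"hand":10,"travel":[2.2,-0.96,0.2],"twist":0}])

```text
time: 6.3
ee_pos: [524.7, -117.4, 95.6]
tcp_rot: [180.0, 0.1, -23.5]
contact_force: [0.6, -0.4, -4.5]
width: 22.0
```

```bash
python3 - <<'E'
from h import *
s=r.get_state();print(s['time'],s['ee_pos'],s['tcp_rot'],s['contact_force'],s['width'])
f=snap('wrist','w4.png')
cv2.imwrite('pics/w4c.png',cv2.resize(f['color'][0:200,220:480],None,fx=3,fy=3,interpolation=cv2.INTER_NEAREST))
E
```

```text
6.3 [ 524.68454733 -117.38707233   95.55564244] [ 1.79997337e+02  5.51411084e-02 -2.34898970e+01] [ 0.63000683 -0.35514381 -4.5311067 ] 21.980580085233605
```

View pics/w4c.png

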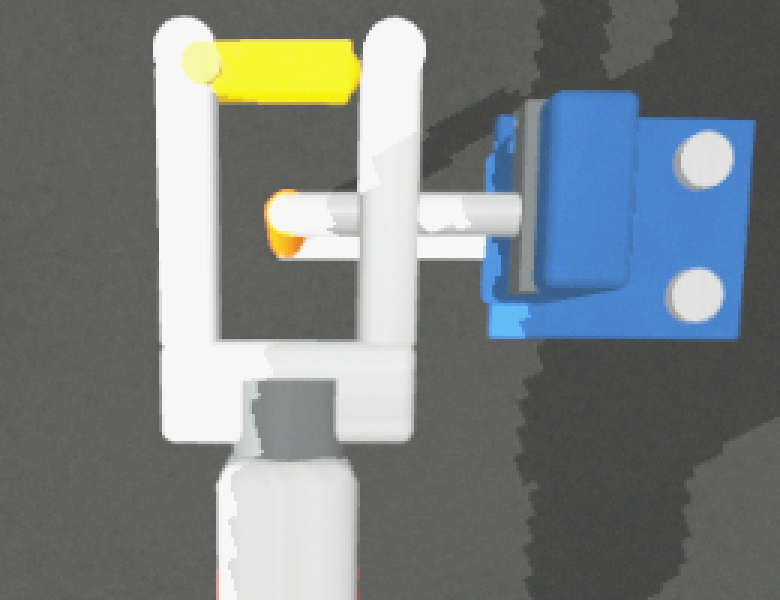

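The view shows the leg top at about (315,71), inside the slot and centred between prongs at u≈281 and 351. The plate edges are level, so the yaw is right. I compute the leg's position in the ratchet frame.

```bash
python3 - <<'E'
from h import *
f=load('w4');a=np.radians(-23.5);R=np.array([[np.cos(a),np.sin(a)],[-np.sin(a),np.cos(a)]])
t=np.array([524.7,-117.4])
for n,u,v,z in(('leg',315,71,52),('legfoot',315,86,4),('gatefront',317,13.5,92),('handle end',315.8,153,98.5),('forkback',315.8,147,92)):
  P=onz(f,u,v,z);print(n,P.round(1),(R@(P[:2]-t)).round(1))
E
```

```text
leg [ 608.1 -153.6   52. ] [90.9  0.1]
legfoot [ 604.3 -151.9    4. ] [86.7  0.1]
gatefront [ 625.5 -162.1   92. ] [110.3  -0.8]
handle end [ 570.1 -137.5   98.5] [49.6 -0.3]
forkback [ 572.  -138.4   92. ] [51.8 -0.3]
```

Emit:
apply_moves(commands=[{"hand":10,"travel":[-0.6,0.26,0],"twist":0},{"hand":10,"travel":[-1.2,0.52,0],"twist":0},{"hand":10,"travel":[-1.65,0.72,0],"twist":0},{"hand":10,"travel":[-1.65,0.72,-0.7],"twist":0},{"hand":10,"travel":[-1.65,0.72,-1.5],"twist":0},{"hand":10,"travel":[-1.65,0.72,-2.2],"twist":0},{"hand":10,"travel":[-1.65,0.72,-2.58],"twist":0},{"hand":10,"travel":[-1.65,0.72,-2.58],"twist":0}])

```text
time: 7.02
ee_pos: [482.9, -99.6, 29.8]
tcp_rot: [180.0, 0.2, -23.5]
contact_force: [0.3, -0.4, -4.6]
width: 21.8
```

Emit:
apply_moves(commands=[{"hand":10,"travel":[0.1,-0.04,0],"twist":0},{"hand":10,"travel":[0.2,-0.09,0],"twist":0},{"hand":10,"travel":[0.3,-0.13,0],"twist":0},{"hand":10,"travel":[0.4,-0.175,0],"twist":0},{"hand":10,"travel":[0.5,-0.22,0],"twist":0},{"hand":10,"travel":[0.6,-0.26,0],"twist":0},{"hand":10,"travel":[0.65,-0.285,0],"twist":0},{"hand":10,"travel":[0.65,-0.285,0],"twist":0}])

```text
time: 7.68
ee_pos: [500.6, -107.3, 31.4]
tcp_rot: [-180.0, -0.0, -23.5]
contact_force: [-0.1, 0.7, -3.1]
width: 21.8
```

Emit:
apply_moves(commands=[{"hand":10,"travel":[0.04,-0.017,0],"twist":0},{"hand":10,"travel":[0.08,-0.035,0],"twist":0},{"hand":10,"travel":[0.12,-0.052,0],"twist":0},{"hand":10,"travel":[0.16,-0.07,0],"twist":0},{"hand":10,"travel":[0.2,-0.087,0],"twist":0},{"hand":10,"travel":[0.24,-0.105,0],"twist":0},{"hand":10,"travel":[0.28,-0.122,0],"twist":0},{"hand":10,"travel":[0.28,-0.122,0],"twist":0}])

```text
time: 8.35
ee_pos: [506.8, -109.9, 31.1]
tcp_rot: [180.0, 0.1, -23.5]
contact_force: [-4.5, 3.7, -3.0]
width: 21.6
```

Emit:
apply_moves(commands=[{"hand":10,"travel":[0.05,-0.022,0],"twist":0},{"hand":10,"travel":[0.1,-0.044,0],"twist":0},{"hand":10,"travel":[0.15,-0.065,0],"twist":0},{"hand":10,"travel":[0.2,-0.087,0],"twist":0},{"hand":10,"travel":[0.25,-0.109,0],"twist":0},{"hand":10,"travel":[0.3,-0.13,0],"twist":0},{"hand":10,"travel":[0.35,-0.152,0],"twist":0},{"hand":10,"travel":[0.35,-0.152,0],"twist":0}])

```text
time: 9.02
ee_pos: [515.3, -113.3, 30.7]
tcp_rot: [-180.0, 0.2, -23.5]
contact_force: [-3.8, 5.5, -5.0]
width: 21.7
```

Emit:
apply_moves(commands=[{"hand":10,"travel":[0.05,-0.022,0],"twist":0},{"hand":10,"travel":[0.1,-0.044,0],"twist":0},{"hand":10,"travel":[0.15,-0.065,0],"twist":0},{"hand":10,"travel":[0.2,-0.087,0],"twist":0},{"hand":10,"travel":[0.25,-0.109,0],"twist":0},{"hand":10,"travel":[0.3,-0.13,0],"twist":0},{"hand":10,"travel":[0.35,-0.152,0],"twist":0},{"hand":10,"travel":[0.35,-0.152,0],"twist":0}])

```text
time: 9.68
ee_pos: [524.7, -117.2, 31.0]
tcp_rot: [-180.0, 0.1, -23.5]
contact_force: [0.8, 5.9, -5.9]
width: 21.6
```

Emit:
apply_moves(commands=[{"hand":10,"travel":[0.05,-0.022,0],"twist":0},{"hand":10,"travel":[0.1,-0.044,0],"twist":0},{"hand":10,"travel":[0.15,-0.065,0],"twist":0},{"hand":10,"travel":[0.2,-0.087,0],"twist":0},{"hand":10,"travel":[0.25,-0.109,0],"twist":0},{"hand":10,"travel":[0.3,-0.13,0],"twist":0},{"hand":10,"travel":[0.35,-0.152,0],"twist":0},{"hand":10,"travel":[0.35,-0.152,0],"twist":0}])

```text
time: 10.35
ee_pos: [533.8, -121.8, 31.4]
tcp_rot: [180.0, -0.0, -23.5]
contact_force: [-0.7, -0.1, -4.7]
width: 21.4
```

Emit:
apply_moves(commands=[{"hand":10,"travel":[0.04,-0.017,0],"twist":0},{"hand":10,"travel":[0.08,-0.035,0],"twist":0},{"hand":10,"travel":[0.12,-0.052,0],"twist":0},{"hand":10,"travel":[0.14,-0.06,0],"twist":0},{"hand":10,"travel":[0.14,-0.06,0],"twist":0},{"hand":10,"travel":[0.14,-0.06,0],"twist":0},{"hand":10,"travel":[0.14,-0.06,0],"twist":0},{"hand":10,"travel":[0.14,-0.06,0],"twist":0}])

```text
time: 11.02
ee_pos: [537.0, -123.1, 31.3]
tcp_rot: [-180.0, 0.0, -23.5]
contact_force: [0.2, 0.2, -5.0]
width: 21.2
```

```bash
python3 - <<'E'
from h import *
s=r.get_state();print(s['time'],s['ee_pos'],s['tcp_rot'],s['contact_force'],s['width'])
f=snap('wrist','w5.png')
cv2.imwrite('pics/w5c.png',cv2.resize(f['color'][0:200,220:480],None,fx=3,fy=3,interpolation=cv2.INTER_NEAREST))
E
```

```text
11.0167 [ 536.99699632 -123.05067888   31.32703161] [-1.79998362e+02  1.25812642e-03 -2.35190294e+01] [ 0.16572893  0.19444713 -4.96211546] 21.212265659930228
```

View pics/w5c.png

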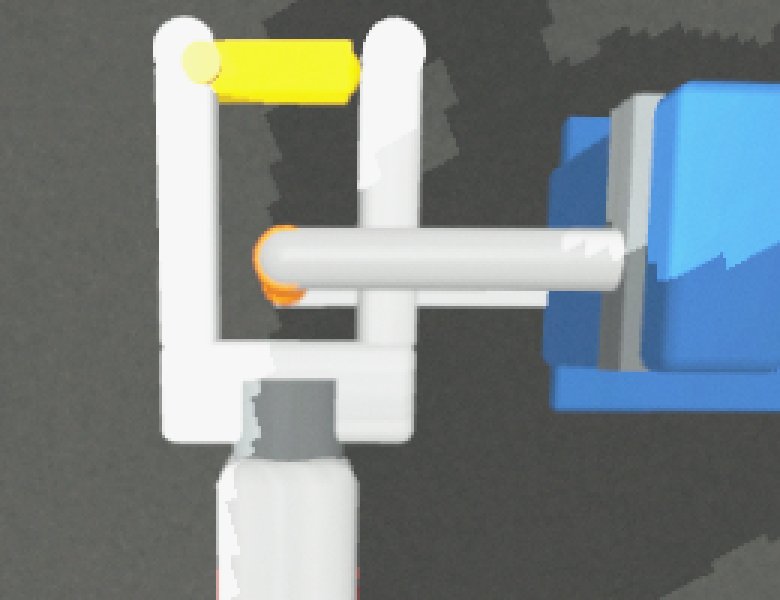

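The leg is inside the slot (about (315,86)) and the yellow gate is fully shut ahead of it at (314,24). Now the tug, gently.

Emit:
apply_moves(commands=[{"hand":10,"travel":[-0.1,0.043,0],"twist":0},{"hand":10,"travel":[-0.2,0.087,0],"twist":0},{"hand":10,"travel":[-0.3,0.13,0],"twist":0},{"hand":10,"travel":[-0.4,0.174,0],"twist":0},{"hand":10,"travel":[-0.5,0.217,0],"twist":0},{"hand":10,"travel":[-0.6,0.26,0],"twist":0},{"hand":10,"travel":[-0.66,0.287,0],"twist":0},{"hand":10,"travel":[-0.66,0.287,0],"twist":0}])

```text
time: 11.73
ee_pos: [520.2, -115.8, 31.4]
tcp_rot: [180.0, 0.0, -23.5]
contact_force: [-0.1, 0.3, -3.5]
width: 21.2
```

Emit:
apply_moves(commands=[{"hand":10,"travel":[-0.01,0.004,0],"twist":0},{"hand":10,"travel":[-0.02,0.009,0],"twist":0},{"hand":10,"travel":[-0.03,0.013,0],"twist":0},{"hand":10,"travel":[-0.04,0.017,0],"twist":0},{"hand":10,"travel":[-0.05,0.022,0],"twist":0},{"hand":10,"travel":[-0.06,0.026,0],"twist":0},{"hand":10,"travel":[-0.06,0.026,0],"twist":0},{"hand":10,"travel":[-0.06,0.026,0],"twist":0}])

```text
time: 12.4
ee_pos: [519.0, -115.3, 31.3]
tcp_rot: [180.0, -0.0, -23.5]
contact_force: [-0.2, 0.1, -3.5]
width: 21.5
```

Emit:
apply_moves(commands=[{"hand":10,"travel":[-0.01,0.004,0],"twist":0},{"hand":10,"travel":[-0.02,0.009,0],"twist":0},{"hand":10,"travel":[-0.03,0.013,0],"twist":0},{"hand":10,"travel":[-0.03,0.013,0],"twist":0},{"hand":10,"travel":[-0.03,0.013,0],"twist":0},{"hand":10,"travel":[-0.03,0.013,0],"twist":0},{"hand":10,"travel":[-0.03,0.013,0],"twist":0},{"hand":10,"travel":[-0.03,0.013,0],"twist":0}])

```text
time: 13.07
ee_pos: [518.3, -114.9, 31.3]
tcp_rot: [-180.0, -0.0, -23.5]
contact_force: [0.5, 0.1, -4.3]
width: 21.9
```

Emit:
apply_moves(commands=[{"hand":10,"travel":[-0.01,0.004,0],"twist":0},{"hand":10,"travel":[-0.02,0.009,0],"twist":0},{"hand":10,"travel":[-0.02,0.009,0],"twist":0},{"hand":10,"travel":[-0.02,0.009,0],"twist":0},{"hand":10,"travel":[-0.02,0.009,0],"twist":0},{"hand":10,"travel":[-0.02,0.009,0],"twist":0},{"hand":10,"travel":[-0.02,0.009,0],"twist":0},{"hand":10,"travel":[-0.02,0.009,0],"twist":0}])

```text
time: 13.73
ee_pos: [517.8, -114.7, 31.3]
tcp_rot: [-180.0, -0.0, -23.5]
contact_force: [-0.9, -0.8, -4.3]
width: 21.7
```

Emit:
apply_moves(commands=[{"hand":10,"travel":[-0.01,0.004,0],"twist":0},{"hand":10,"travel":[-0.02,0.009,0],"twist":0},{"hand":10,"travel":[-0.02,0.009,0],"twist":0},{"hand":10,"travel":[-0.02,0.009,0],"twist":0},{"hand":10,"travel":[-0.02,0.009,0],"twist":0},{"hand":10,"travel":[-0.02,0.009,0],"twist":0},{"hand":10,"travel":[-0.02,0.009,0],"twist":0},{"hand":10,"travel":[-0.02,0.009,0],"twist":0}])

```text
time: 14.4
ee_pos: [517.3, -114.5, 31.3]
tcp_rot: [-180.0, -0.0, -23.5]
contact_force: [-0.0, 0.5, -5.4]
width: 21.8
```

```bash
python3 -c "
from h import *
s=r.get_state();print(s['ee_pos'],s['contact_force'],s['ft_torque'])"
```

```text
[ 517.29830543 -114.45501956   31.3303791 ] [-0.01887834  0.46584044 -5.37152044] [0.03504646 0.04173681 0.03603058]
```

Emit:
apply_moves(commands=[{"hand":10,"travel":[-0.01,0.004,0],"twist":0},{"hand":10,"travel":[-0.02,0.009,0],"twist":0},{"hand":10,"travel":[-0.02,0.009,0],"twist":0},{"hand":10,"travel":[-0.02,0.009,0],"twist":0},{"hand":10,"travel":[-0.02,0.009,0],"twist":0},{"hand":10,"travel":[-0.02,0.009,0],"twist":0},{"hand":10,"travel":[-0.02,0.009,0],"twist":0},{"hand":10,"travel":[-0.02,0.009,0],"twist":0}])

```text
time: 15.07
ee_pos: [516.8, -114.3, 31.3]
tcp_rot: [180.0, -0.0, -23.5]
contact_force: [0.5, 1.3, -4.5]
width: 21.4
```

Emit:
apply_moves(commands=[{"hand":10,"travel":[-0.01,0.004,0],"twist":0},{"hand":10,"travel":[-0.02,0.009,0],"twist":0},{"hand":10,"travel":[-0.02,0.009,0],"twist":0},{"hand":10,"travel":[-0.02,0.009,0],"twist":0},{"hand":10,"travel":[-0.02,0.009,0],"twist":0},{"hand":10,"travel":[-0.02,0.009,0],"twist":0},{"hand":10,"travel":[-0.02,0.009,0],"twist":0},{"hand":10,"travel":[-0.02,0.009,0],"twist":0}])

```text
time: 15.73
ee_pos: [516.3, -114.0, 31.3]
tcp_rot: [-180.0, -0.0, -23.5]
contact_force: [1.5, -0.2, -4.0]
width: 21.9
```

Emit:
apply_moves(commands=[{"hand":10,"travel":[-0.01,0.004,0],"twist":0},{"hand":10,"travel":[-0.016,0.007,0],"twist":0},{"hand":10,"travel":[-0.016,0.007,0],"twist":0},{"hand":10,"travel":[-0.016,0.007,0],"twist":0},{"hand":10,"travel":[-0.016,0.007,0],"twist":0},{"hand":10,"travel":[-0.016,0.007,0],"twist":0},{"hand":10,"travel":[-0.016,0.007,0],"twist":0},{"hand":10,"travel":[-0.016,0.007,0],"twist":0}])

```text
time: 16.4
ee_pos: [516.0, -113.9, 31.4]
tcp_rot: [-180.0, -0.0, -23.5]
contact_force: [4.6, -2.1, -5.2]
width: 21.7
```

Emit:
apply_moves(commands=[{"hand":10,"travel":[-0.01,0.004,0],"twist":0},{"hand":10,"travel":[-0.02,0.009,0],"twist":0},{"hand":10,"travel":[-0.026,0.011,0],"twist":0},{"hand":10,"travel":[-0.026,0.011,0],"twist":0},{"hand":10,"travel":[-0.026,0.011,0],"twist":0},{"hand":10,"travel":[-0.026,0.011,0],"twist":0},{"hand":10,"travel":[-0.026,0.011,0],"twist":0},{"hand":10,"travel":[-0.026,0.011,0],"twist":0}])

```text
time: 17.07
ee_pos: [515.8, -113.8, 31.6]
tcp_rot: [-180.0, -0.1, -23.5]
contact_force: [6.5, -2.4, -6.2]
width: 21.6
```

Emit:
apply_moves(commands=[{"hand":10,"travel":[-0.01,0.004,0],"twist":0},{"hand":10,"travel":[-0.02,0.009,0],"twist":0},{"hand":10,"travel":[-0.03,0.013,0],"twist":0},{"hand":10,"travel":[-0.036,0.016,0],"twist":0},{"hand":10,"travel":[-0.036,0.016,0],"twist":0},{"hand":10,"travel":[-0.036,0.016,0],"twist":0},{"hand":10,"travel":[-0.036,0.016,0],"twist":0},{"hand":10,"travel":[-0.036,0.016,0],"twist":0}])

```text
time: 17.73
ee_pos: [515.6, -113.7, 31.8]
tcp_rot: [-180.0, -0.2, -23.5]
contact_force: [10.6, -4.9, -7.2]
width: 21.6
```

Emit:
apply_moves(commands=[{"hand":10,"travel":[0,0,0],"twist":0},{"hand":10,"travel":[0,0,0],"twist":0},{"hand":10,"travel":[0,0,0],"twist":0},{"hand":10,"travel":[0,0,0],"twist":0},{"hand":10,"travel":[0,0,0],"twist":0},{"hand":10,"travel":[0,0,0],"twist":0},{"hand":10,"travel":[0,0,0],"twist":0},{"hand":10,"travel":[0,0,0],"twist":0}])

```text
time: 18.4
ee_pos: [515.6, -113.7, 31.8]
tcp_rot: [-180.0, -0.2, -23.5]
contact_force: [10.7, -4.9, -7.7]
width: 21.6
```

Axial pull is about 11.8 N and steady over two readings. I hold once more, ease off, then lower.

Emit:
apply_moves(commands=[{"hand":10,"travel":[0,0,0],"twist":0},{"hand":10,"travel":[0,0,0],"twist":0},{"hand":10,"travel":[0,0,0],"twist":0},{"hand":10,"travel":[0,0,0],"twist":0},{"hand":10,"travel":[0,0,0],"twist":0},{"hand":10,"travel":[0,0,0],"twist":0},{"hand":10,"travel":[0,0,0],"twist":0},{"hand":10,"travel":[0,0,0],"twist":0}])

```text
time: 19.07
ee_pos: [515.6, -113.7, 31.8]
tcp_rot: [-180.0, -0.2, -23.5]
contact_force: [11.4, -4.8, -7.8]
width: 21.4
```

Emit:
apply_moves(commands=[{"hand":10,"travel":[0.1,-0.043,0],"twist":0},{"hand":10,"travel":[0.2,-0.087,0],"twist":0},{"hand":10,"travel":[0.3,-0.13,0],"twist":0},{"hand":10,"travel":[0.36,-0.157,-0.1],"twist":0},{"hand":10,"travel":[0.36,-0.157,-0.2],"twist":0},{"hand":10,"travel":[0.36,-0.157,-0.3],"twist":0},{"hand":10,"travel":[0.36,-0.157,-0.37],"twist":0},{"hand":10,"travel":[0.36,-0.157,-0.37],"twist":0}])

```text
time: 19.73
ee_pos: [522.9, -117.0, 21.5]
tcp_rot: [180.0, 0.1, -23.5]
contact_force: [-0.3, 0.3, -4.7]
width: 21.3
```

Emit:
apply_moves(commands=[{"hand":10,"travel":[0,0,-0.01],"twist":0},{"hand":10,"travel":[0,0,-0.02],"twist":0},{"hand":10,"travel":[0,0,-0.03],"twist":0},{"hand":10,"travel":[0,0,-0.03],"twist":0},{"hand":10,"travel":[0,0,-0.03],"twist":0},{"hand":10,"travel":[0,0,-0.03],"twist":0},{"hand":10,"travel":[0,0,-0.03],"twist":0},{"hand":10,"travel":[0,0,-0.03],"twist":0}])

```text
time: 20.4
ee_pos: [523.3, -117.1, 21.4]
tcp_rot: [-180.0, -0.0, -23.5]
contact_force: [0.8, 0.4, -3.5]
width: 21.4
```

Emit:
apply_moves(commands=[{"hand":10,"travel":[0,0,-0.01],"twist":0},{"hand":10,"travel":[0,0,-0.02],"twist":0},{"hand":10,"travel":[0,0,-0.03],"twist":0},{"hand":10,"travel":[0,0,-0.03],"twist":0},{"hand":10,"travel":[0,0,-0.03],"twist":0},{"hand":10,"travel":[0,0,-0.03],"twist":0},{"hand":10,"travel":[0,0,-0.03],"twist":0},{"hand":10,"travel":[0,0,-0.03],"twist":0}])

```text
time: 21.07
ee_pos: [523.4, -117.1, 21.0]
tcp_rot: [180.0, -0.0, -23.5]
contact_force: [-4.6, 1.3, 6.1]
width: 21.7
```

On the cart now. Release and retreat upwards.

Emit:
apply_moves(commands=[{"hand":30,"travel":[0,0,0],"twist":0},{"hand":40,"travel":[0,0,0],"twist":0},{"hand":50,"travel":[0,0,0],"twist":0},{"hand":60,"travel":[0,0,0],"twist":0},{"hand":60,"travel":[0,0,0],"twist":0},{"hand":60,"travel":[0,0,0],"twist":0},{"hand":60,"travel":[0,0,0],"twist":0},{"hand":60,"travel":[0,0,0],"twist":0}])

```text
time: 21.73
ee_pos: [523.4, -117.1, 20.6]
tcp_rot: [-180.0, -0.0, -23.5]
contact_force: [-0.4, -1.0, 0.1]
width: 56.3
```

Emit:
apply_moves(commands=[{"hand":60,"travel":[0,0,0.5],"twist":0},{"hand":60,"travel":[0,0,1.2],"twist":0},{"hand":60,"travel":[0,0,2],"twist":0},{"hand":60,"travel":[0,0,3],"twist":0},{"hand":60,"travel":[0,0,4],"twist":0},{"hand":60,"travel":[0,0,5],"twist":0},{"hand":60,"travel":[0,0,6],"twist":0},{"hand":60,"travel":[0,0,6],"twist":0}])

```text
time: 22.4
ee_pos: [524.9, -117.6, 176.4]
tcp_rot: [-179.9, -0.4, -23.5]
contact_force: [1.1, -1.2, 1.1]
width: 56.6
```

```bash
python3 - <<'E'
from h import *
s=r.get_state();print(s['time'],s['ee_pos'],s['contact_force'],s['width'])
f=snap('wrist','w6.png')
cv2.imwrite('pics/w6c.png',cv2.resize(f['color'][0:300,200:480],None,fx=2,fy=2))
E
```

```text
22.4 [ 524.93656367 -117.56260138  176.40615078] [ 1.05432287 -1.16553532  1.07357355] 56.63111838127436
```

View pics/w6c.png

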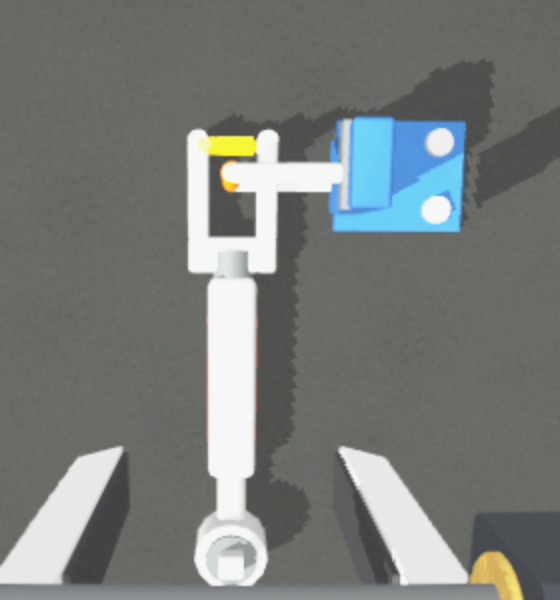

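The ratchet lies flat. The leg, at about (315,87), is inside the hook behind the shut gate at (316,73), and the gripper is clear. Handing in.

```bash
python3 -c "
from h import *
r.job_done()"
```

```text
the job is handed in; nothing more can be done
```

The ratchet is clipped to the tether loop and lying flat on the cart. I handed the job in at about 22 s; the hand-in gives no verdict.

- **Clipping:** I pressed the hook onto the leg with about 5 to 7 N showing at my stops. A close picture then showed the gate shut with the leg inside.
- **Tug:** I pulled back to about 12 N and held it. Three readings over 1.3 s gave about 11.7 to 12.4 N along the hook. With the downward part included, the loop load was about 13 N at most.
- **Release:** I eased off and lowered the ratchet onto the cart. It showed about 6 N down and 5 N sideways at touchdown. Then I opened the gripper and rose clear.
- **Last picture:** The leg is inside the hook behind the shut gate, and the ratchet lies flat. The gripper's force reading is back to about zero, touching nothing.

**Limits:**
- **Contact point:** During the tug the gate met the leg about 1.5 mm later than my estimate, which is within the measuring error.
- **Force readings:** I only saw force at the end of each move, so any short peak in between went unseen.
- **Other objects:** I did not take a final overview picture. No move went near them.

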